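# Hang a coated sample on the curing rail and let it roll to the stop

## Task

Take the blue hooked carrier with the freshly coated plywood sample by its yellow handle and set both its white wheels on the upper (load) half of the sloped curing rail, under the lamp bar. Once its weight is on the rail, let go and stay clear, so that it rolls down by itself and comes to rest against the red stop. Leave everything else on the bench where it is.

Things in the scene. Friction and masses are not known exactly. Their poses are not given: they have to be found in the camera images.
- carrier: Blue carrier, a C seen from the side: 128 mm long (its y), x -50 to +62 mm, about 0.3 kg (hidden +-30 %); hangs upright when on the rail. Origin: underside, below the wheels; stands on the bench at first. Floor plate with fixed sample and lip up to z 21; back plate x -50 to -45, y +-50, up to z 168; top plate z 163-168, x -50 to +21, y +-64. The +x side is open: there the rail enters.
- carrier_axle (a point): Midway between the axles of the two white wheels (z = 136 mm; axles along carrier x at y = -34 and +34): rim radius 25 mm (lowest point z = 110.6), V groove centred at x = 0, 34 mm wide at the rims; self-centring from 10 mm off. Lightly damped: let go, it starts at once (leaning on an open finger until the hand is drawn back along the handle) and rolls at 0.2 to 0.3 m/s.
- carrier_handle_root (a point): Root of the yellow handle on the top plate (carrier x = -20, z = 168 mm). The handle is a bar 72 mm long, 28 mm wide along carrier y, 14 mm thick, leaning 35 degrees from carrier z toward carrier -x (roughly toward the robot); its tip is at x = -61, z = 227 mm.
- carrier_grip (a point): Point on the handle's centre line 50 mm from its root (carrier x = -49, z = 209 mm): grip here across the 28 mm width (fingers closing along carrier y), tool along the handle, that is tilted 35 degrees and pointing away from the robot and down. Grip firmly (about 45 N): the weight hangs 49 mm to the +x side of it.
- carrier_seat (a point): Point of the carrier (x = 0, y = 0, z = 118 mm) that lies on the rail tube's centre line when both wheels are seated.
- rail: Fixed rail stand; origin under its middle on the bench, x away from the robot, y along the rail toward the LOW end. Base 150 x 540 x 12 mm, drip tray on it up to z 28. Posts 24 mm square, 440 mm tall, at y = -247 and +247. The carrier goes on with its x and y along the rail's, leaning 7 degrees down the slope: bring it in from -x, rims above the tube and sample below, then lower.
- rail_mid (a point): Middle of the round steel tube's centre line (rail x = 0, y = 0, z = 200 mm). The tube is 14 mm thick and falls 7 degrees toward rail +y (z = 200 mm - 0.1228 * y).
- rail_lamp (a point): Middle of the underside of the white lamp bar that runs level over the rail from post to post: rail x -30 to +15 mm, z 400 to 435 mm. Because of it the hand must reach in tilted, from the robot's side.
- rail_load (a point): Point on the tube's centre line at rail y = -90 mm: a good place for carrier_seat when letting go. The upper (load) half of the rail for carrier_seat is rail y -165 to 0 mm.
- rail_stop (a point): Point on the tube's centre line at the face of the red stop block (rail y = +200 mm; block 40 mm wide, rising 65 mm above the tube). The carrier's top plate meets it when carrier_seat is at about rail y = +130 mm.
- jar: closed round jar 68 mm across, 75 mm tall, white lid; it may stand in front of, behind or beside the carrier; bystander, origin under its centre
- resin: white glue bottle 42 mm across, 120 mm tall, black label; bystander, origin under its centre
- hardener: white glue bottle 42 mm across, 120 mm tall, pink label and yellow cap; bystander, origin under its centre
- square: steel try square lying flat, 18 mm high: dark stock 130 mm along its x through the origin, steel blade 30 mm wide from (50 mm, 0) to 205 mm along its +y; bystander
- sample0: bare plywood square 100 x 100 x 18 mm lying flat; bystander
- cup: small clear mixing cup 54 mm across, 45 mm tall; bystander, origin under its centre

How it is judged:
On the way, in this order (a step that is already met when the one before it is completed fails the run):
1. the carrier, still held, rests with its wheels on the upper half of the rail (x of carrier_seat in the frame of rail between -0.015 and 0.015 m and y of carrier_seat in the frame of rail between -0.165 and 0 m and z of carrier_seat in the frame of rail between 0.19 and 0.232 m and angle between carrier's own z axis and vertical below 0.35 rad and contact force between carrier and rail above 0.3 N and contact force between the fingers and carrier above 0.5 N), for 0.04 s.
2. it is let go there: on the upper half of the rail, touched by nothing but the rail (x of carrier_seat in the frame of rail between -0.015 and 0.015 m and y of carrier_seat in the frame of rail between -0.165 and 0.03 m and z of carrier_seat in the frame of rail between 0.186 and 0.232 m and angle between carrier's own z axis and vertical below 0.35 rad and contact force between carrier and rail above 0.3 N and contact force between each of the arm, the fingers and carrier below 0.05 N), for 0.04 s.
At the end, for the whole second after the job is handed in: The carrier hangs on the rail by its wheels (carrier_seat within 15 mm of the tube's line sideways and about 12 mm in height), upright within 0.35 rad, at rest (under 20 mm/s) against the red stop (carrier_seat at rail y 115 to 150 mm), untouched by the robot (x of carrier_seat in the frame of rail between -0.015 and 0.015 m and y of carrier_seat in the frame of rail between 0.115 and 0.15 m and z of carrier_seat in the frame of rail between 0.173 and 0.197 m and angle between carrier's own z axis and vertical below 0.35 rad and contact force between carrier and rail above 0.3 N and linear speed of carrier below 0.02 m/s and contact force between the fingers and carrier below 0.05 N).
It fails at once if the robot touches the carrier on the lower half of the rail (pushing it or leading it down by hand) (contact force between carrier and rail above 0.3 N and y of carrier_seat in the frame of rail above 0.05 m and z of carrier_seat in the frame of rail above 0.15 m and contact force between any of the fingers, the arm and carrier above 0.3 N).
It fails at once if a bystander is moved by more than 30 mm (distance of any of jar, resin, hardener, square, sample0, cup from where it was at the start of the episode above 0.03 m).
It also fails if it takes over 51 s, if anything falls off the work surface, if the arm or the gripper's body presses on something with over 40 N, if the wrist force passes 120 N, or if a joint passes its speed limit or range.

## Robot

A 6-joint arm with a two-finger parallel gripper is mounted at the origin on the work surface. World frame = base frame: x ahead of the robot, y to its left, z up, the work surface at z = 0. Lengths are in m, angles in rad, forces in N, time in s.
With the tool pointing down it reaches from about 0.3 to 0.775 m from the base axis. Payload 14.6 kg.
Tool frame: the origin (TCP) lies between the finger pads; the fingertips stand ctrl.tip_extent ahead of it and the grasp point (between the pads) lies 3 mm ahead of it (ctrl.tip_extent is the distance from the TCP to the fingertips, in m); z points along the fingers, y is the line along which they close (so a half turn about z gives the same grasp; the last joint's range is limited). The gripper opens to 94 mm and grips with 3 to 60 N. Pads are 16 mm wide; open, the fingers measure 119 mm over their backs; the gripper's body (75 mm by 177 mm) begins 78 mm behind the grasp point.
Start: joints at [-1.317, 0.3, 1.521, -0, 1.321, -0.067], TCP at [0.173, -0.522, 0.227] pointing down, gripper open.
Joint ranges: [-3.03, 3.03], [-0.79, 2.21], [0.23, 2.52], [-1.04, 4.18], [0, 3.07], [-2.55, 2.55]. Speed limits (rad/s): [2.22, 2.22, 2.57, 3.14, 3.14, 3.14].

## Interface

Orientations are given as [roll, pitch, yaw] about the fixed x, y, z axes, in that order (R = Rz(yaw) Ry(pitch) Rx(roll)).
In Python, from station import ctrl gives the robot as it stands.
- The arm moves only by the shell command python3 shift.py [OPENING] [FORCE], which reads ROWS from standard input. ROWS is a JSON object whose key "steps" holds a list of rows, 1 to 10 of them, each of 6 numbers: dx, dy, dz in m, then a rotation vector rx, ry, rz in rad; each row shifts and turns the commanded pose from where the row before left it, along the tool's axes as they then stand; what a row does not reach is not made up. A row lasts 1/10 s, in which the tool goes at most 0.05 m and 0.15 rad, less where a joint would pass 70% of its speed; a pose out of reach is approached as far as the arm can. OPENING is the finger opening in m, set as the command begins (- or left out keeps the last). The fingers move at their own pace and stop on an object; FORCE is the grip in N (left out, the last holds). Time passes only in rows, so rows that do not move let the fingers close. It prints the time, the measured TCP pose, the force, the opening and the grip force at its end. Input that does not fit is refused with a message, and nothing moves.
- ctrl.get_obs(): the state, without advancing time (a new reading comes with each control period).
- ctrl.camera(name): name is "scene" or "top" or "wrist"; returns a dict with "pixels" (480x640x3 uint8, blue, green, red), "fx", "fy", "cx", "cy" (pixels), "extrinsics" (4x4, takes a point from camera to world coordinates). Camera axes: x right, y up, looking along -z (the intrinsics and any distortion apply to the point x, -y, -z); pixel columns grow to the right and rows downward; lengths in m; the calibration is good to about 2 mm. The wrist camera is an equidistant fisheye: a pixel r from the principal point sees the ray r / f radians off the axis. A picture is of the moment at which its call begins. There is no depth.
- ctrl.hand_in(): hands the job in; it is judged then, once.
The state is a dict: "time_s": time; "qpos": joint angles; "joint_vel": joint speeds; "tau": joint torques, N m; "ee_pos": TCP position; "eef_rot": TCP orientation; "force": force on the tool from outside, world axes, zero at the start; "moment": the same for the moment, N m; "grip_width": finger opening in m; "grip_force": force on a finger pad.
Only numpy, scipy, OpenCV 4.12 (cv2) and the standard library are available. Lean on these libraries where they do the work, as an engineer would, in place of code of your own. Each camera call takes 0.05 s, during which the arm holds its last target. There are 200 camera calls.

## Working session

There is one attempt and no reset: what is moved stays moved. The work goes in short steps, Python scripts to look and compute and a shell command to move; the robot and the scene stay as the last step left them, time stands still between calls to the robot, and variables do not carry over. Pictures are saved under pics/ and viewed, at most 10 in all, crops included, and the job is handed in when it is done.

```bash
ls; mkdir -p pics; python3 - <<'E'
from station import ctrl
import cv2,numpy as np
for n in("scene","top"):
    c=ctrl.camera(n); cv2.imwrite(f"pics/{n}0.png",c["pixels"]); np.savez(f"pics/{n}0.npz",**c)
    print(n,c["fx"],c["fy"],c["cx"],c["cy"],np.round(c["extrinsics"],3).tolist(),[k for k in c])
print(ctrl.get_obs(),ctrl.tip_extent)
E
```

```text
pics
shift.py
station.py
scene 439.3936752690762 439.3936752690762 317.2548752714757 239.90268119251016 [[-0.108, -0.736, 0.668, 1.202], [0.994, -0.072, 0.081, 0.096], [-0.011, 0.673, 0.74, 0.941], [0.0, 0.0, 0.0, 1.0]] ['pixels', 'fx', 'fy', 'cx', 'cy', 'extrinsics']
top 501.5759214052715 501.5759214052715 319.4341657004816 233.8030967829051 [[0.007, 0.992, -0.128, 0.417], [-1.0, 0.008, 0.004, 0.017], [0.005, 0.128, 0.992, 1.304], [0.0, 0.0, 0.0, 1.0]] ['pixels', 'fx', 'fy', 'cx', 'cy', 'extrinsics']
{'time_s': 0.1, 'qpos': array([-1.31657654e+00,  3.00423939e-01,  1.52151126e+00, -2.98189233e-05,
        1.32068436e+00, -6.65969317e-02]), 'joint_vel': array([-0.00064214, -0.00080586, -0.00204832,  0.00135074,  0.00080944,
       -0.00149216]), 'tau': array([ 5.85948019e-04, -5.32647479e+01, -3.53287661e+01,  7.09240395e-02,
        2.34971009e-02, -8.26999712e-05]), 'ee_pos': array([ 0.17337782, -0.52174011,  0.22694172]), 'eef_rot': array([-3.14056611e+00, -3.95181907e-05,  3.20824098e-01]), 'force': array([-0.18742545, -0.78372114, -0.00479622]), 'moment': array([ 0.06206165, -0.06474757, -0.00027095]), 'grip_force': 0.0, 'grip_width': 0.09421124699390224} 0.022
```

View pics/scene0.png

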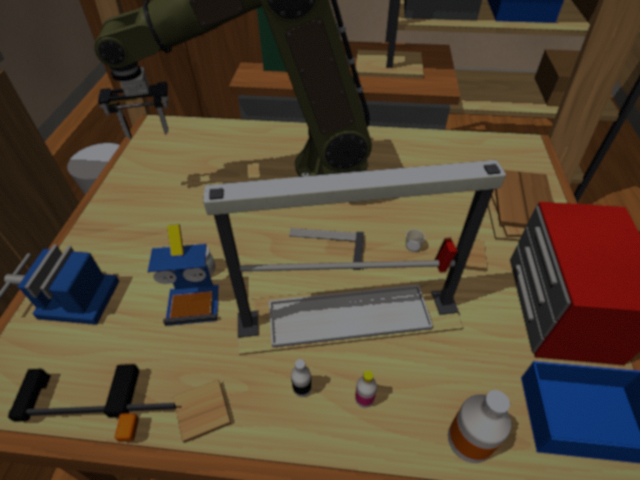

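View pics/top0.png

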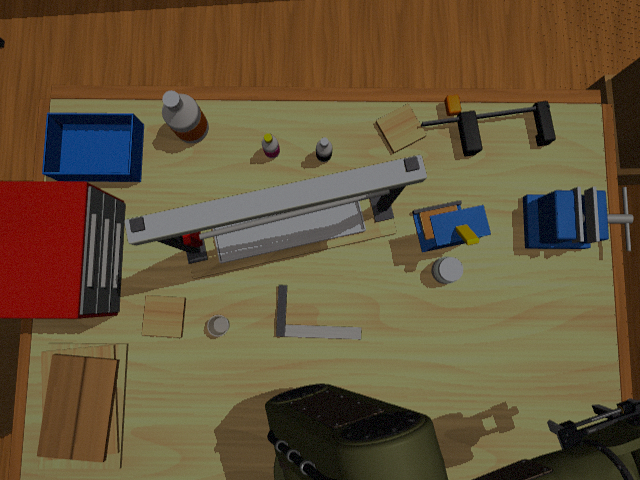

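The scene view shows the blue carrier at (185,265) and the rail spanning (245..445, 265), with the red stop on the right, which is +y. In the top view the carrier is at (455,225) with its yellow handle at (468,234), and the jar stands in front of it at (447,270). The post tops are at (137,224) and (411,164).

```bash
cat > h.py <<'E'
import numpy as np,cv2
def load(n): return dict(np.load(f"pics/{n}.npz"))
def ray(c,u,v):
    E=c["extrinsics"]; d=np.array([(u-c["cx"])/c["fx"],-(v-c["cy"])/c["fy"],-1.])
    return E[:3,3],E[:3,:3]@d
def onz(c,u,v,z):
    o,d=ray(c,u,v); return o+d*(z-o[2])/d[2]
def proj(c,p):
    E=c["extrinsics"]; q=E[:3,:3].T@(np.asarray(p)-E[:3,3])
    return np.array([c["cx"]-c["fx"]*q[0]/q[2],c["cy"]+c["fy"]*q[1]/q[2]])
def tri(c1,p1,c2,p2):
    o1,d1=ray(c1,*p1);o2,d2=ray(c2,*p2)
    t=np.linalg.lstsq(np.c_[d1,-d2],o2-o1,rcond=None)[0]
    a=o1+d1*t[0];b=o2+d2*t[1]; return (a+b)/2,np.linalg.norm(a-b)
E
python3 - <<'E'
from h import *
t=load("top0");s=load("scene0")
T=t["pixels"];S=s["pixels"]
A=cv2.resize(T[190:290,400:500],(400,400),interpolation=cv2.INTER_CUBIC)
B=cv2.resize(S[220:320,140:240],(400,400),interpolation=cv2.INTER_CUBIC)
cv2.imwrite("pics/c.png",np.hstack([A,B]))
for n,c in(("top",t),("scene",s)):
    hsv=cv2.cvtColor(c["pixels"],cv2.COLOR_BGR2HSV)
    m=cv2.inRange(hsv,(22,150,90),(35,255,255))
    k,l,st,ce=cv2.connectedComponentsWithStats(m)
    for i in range(1,k):
        if st[i,4]>60: 
            pts=np.argwhere(l==i)[:,::-1].astype(np.float32); print(n,"yellow",st[i],ce[i],cv2.boxPoints(cv2.minAreaRect(pts)).round(1).tolist())
# post tops in top view: dark inside lamp bar
for (x,y) in((137,224),(411,164)):
    w=T[y-14:y+15,x-14:x+15].max(2)
    k,l,st,ce=cv2.connectedComponentsWithStats((w<80).astype(np.uint8))
    print([(st[i,:].tolist(),(ce[i]+[x-14,y-14]).round(2).tolist()) for i in range(1,k) if st[i,4]>20])
E
```

```text
top yellow [456 225  23  20 240] [468.10416667 234.4375    ] [[456.0, 227.0], [466.5, 220.1999969482422], [479.79998779296875, 240.8000030517578], [469.29998779296875, 247.60000610351562]]
scene yellow [167 224  16  31 372] [174.77956989 239.01344086] [[166.3000030517578, 225.39999389648438], [178.89999389648438, 223.60000610351562], [183.1999969482422, 253.6999969482422], [170.60000610351562, 255.5]]
scene yellow [363 370  11  12  91] [367.81318681 375.40659341] [[361.70001220703125, 372.1000061035156], [371.0, 369.0], [374.20001220703125, 378.6000061035156], [364.8999938964844, 381.70001220703125]]
[([0, 0, 2, 29, 44], [123.34, 221.7]), ([6, 7, 16, 16, 193], [136.81, 224.36])]
[([7, 7, 15, 15, 180], [411.01, 163.98])]
```

View pics/c.png

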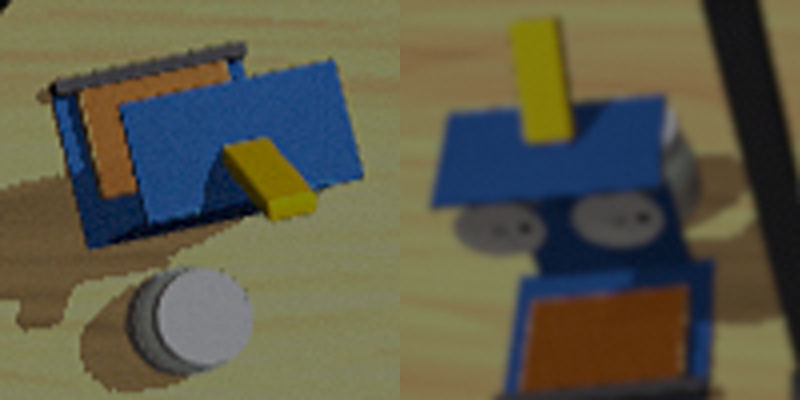

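The crop (4x) shows the top plate's corners at crop (120,103), (335,60), (363,178) and (148,222) in the top view. The handle tip face is near (290,207), and the jar is close in front.

```bash
cat > loc.py <<'E'
from h import *
t=load("top0");s=load("scene0")
# rail
a=onz(t,136.81,224.36,.44);b=onz(t,411.01,163.98,.44)
print("posts",a.round(4),b.round(4),np.linalg.norm(a-b))
Y=(a-b);Y[2]=0;Y/=np.linalg.norm(Y); R0=(a+b)/2; R0[2]=0; X=np.array([Y[1],-Y[0],0])
ry=np.arctan2(X[1],X[0]); print("rail",R0.round(4),"yaw",ry)
f=lambda p,o:np.array(p)/4-.375+o
ct=[f(p,np.array([400,190])) for p in((120,103),(335,60),(363,178),(148,222))]
# order: (+x,+y),(+x,-y),(-x,-y),(-x,+y)
P=[onz(t,*p,.168) for p in ct]
print("sides",[round(np.linalg.norm(P[i]-P[(i+1)%4]),4) for i in range(4)])
loc=np.array([[.021,.064],[.021,-.064],[-.05,-.064],[-.05,.064]]);W=np.array(P)[:,:2]
A,B=loc-loc.mean(0),W-W.mean(0)
cy=np.arctan2((A[:,0]*B[:,1]-A[:,1]*B[:,0]).sum(),(A*B).sum())
r=lambda q:np.array([[np.cos(q),-np.sin(q)],[np.sin(q),np.cos(q)]])
C0=W.mean(0)-r(cy)@loc.mean(0)
def cw(p): return np.r_[C0+r(cy)@np.array(p[:2]),p[2]]
def rw(p): return np.r_[R0[:2]+r(ry)@np.array(p[:2]),p[2]]
if __name__=="__main__":
    print("carrier",C0.round(4),"yaw",cy)
    print("resid mm",((W-(C0+loc@r(cy).T))*1e3).round(1).tolist())
    for n,c in(("top",t),("scene",s)):
        print(n,"plate",[proj(c,cw((*l,.168))).round(1).tolist() for l in loc],"grip",proj(c,cw((-.049,0,.209))).round(1),"tip",proj(c,cw((-.061,0,.227))).round(1),"root",proj(c,cw((-.02,0,.168))).round(1))
        print(n,"rail tube",[proj(c,rw((0,y,.2-.1228*y))).round(1).tolist() for y in(-.23,-.09,.2)])
    print("grip",cw((-.049,0,.209)).round(4),"load",rw((0,-.09,.211)).round(4))
    j=onz(t,400+205/4,190+320/4,.075); print("jar",j, "in carrier",r(-cy)@(j[:2]-C0))
E
python3 loc.py
```

```text
posts [0.5421 0.331  0.44  ] [ 0.6538 -0.1474  0.44  ] 0.4913388432472882
rail [0.598  0.0918 0.    ] yaw 0.22936083580755715
sides [np.float64(0.1272), np.float64(0.0698), np.float64(0.1264), np.float64(0.0701)]
carrier [ 0.6007 -0.3064] yaw 0.2065520815268102
resid mm [[-0.4, -0.6], [-0.6, 0.1], [0.5, 1.1], [0.5, -0.6]]
top plate [[429.3, 215.2], [483.4, 204.4], [490.8, 234.3], [436.4, 245.3]] grip [469.  237.2] tip [472.8 241.6] root [460.6 227.1]
top rail tube [[386.0, 191.3], [323.5, 206.5], [198.4, 237.1]]
scene plate [[202.2, 265.8], [144.7, 270.6], [149.7, 247.0], [204.5, 242.6]] grip [172.7 233.3] tip [171.4 224.1] root [175.7 254.4]
scene rail tube [[240.7, 267.2], [307.8, 265.6], [436.8, 262.5]]
grip [ 0.5528 -0.3165  0.209 ] load [0.6184 0.0042 0.211 ]
jar [ 0.48818449 -0.3113925   0.075     ] in carrier [-0.11114758  0.01823501]
```

```bash
cat > go.py <<'E'
import sys,io,contextlib
from scipy.spatial.transform import Rotation as Ro
from station import ctrl
with contextlib.redirect_stdout(io.StringIO()): from loc import *
def tool_c(): return Ro.from_euler('xyz',[np.pi,-np.radians(35),cy])
def tool_r(): return Ro.from_euler('z',ry)*Ro.from_euler('x',-np.radians(7))*Ro.from_euler('y',-np.radians(35))*Ro.from_euler('x',np.pi)
def delta(p,R):
    o=ctrl.get_obs(); Rc=Ro.from_euler('xyz',o["eef_rot"])
    d=Rc.inv().apply(p-o["ee_pos"]); rv=(Rc.inv()*R).as_rotvec()
    print("t",round(o["time_s"],2),"pos",o["ee_pos"].round(4),"tool d",d.round(4),"|d|",np.linalg.norm(d).round(3),"rv",rv.round(4),"F",o["force"].round(1),"w",round(o["grip_width"],4),"gf",round(o["grip_force"],1))
    # translation after the turn, in turned axes
    print("after turn d",R.inv().apply(p-o["ee_pos"]).round(4))
def grip(back=0):
    R=tool_c(); return cw((-.049,0,.209))-R.apply([0,0,1])*(.003+back),R
E
python3 -c "
from go import *
delta(*grip(.1))"
```

```text
t 0.1 pos [ 0.1734 -0.5217  0.2269] tool d [ 0.366  -0.0819 -0.0663] |d| 0.381 rv [-0.0359  0.6102  0.1104] F [-0.2 -0.8 -0. ] w 0.0942 gf 0.0
after turn d [ 0.3283 -0.1231  0.1488]
```

```bash
echo '{"steps":[[0, 0, -0.02, -0.007, 0.122, 0.022], [0, 0, -0.02, -0.007, 0.122, 0.022], [0, 0, -0.02, -0.007, 0.122, 0.022], [0, 0, 0, -0.007, 0.122, 0.022], [0, 0, 0, -0.007, 0.122, 0.022], [0, 0, 0, 0, 0, 0]]}' | python3 shift.py 0.094 45; python3 -c "
from go import *
delta(*grip(.1))"
```

```text
time_s: 0.7
ee_pos: [0.1649, -0.5237, 0.2851]
eef_rot: [-3.138, -0.614, 0.202]
force: [0.0, -1.0, 0.1]
grip_width: 0.0939
grip_force: 0.0
t 0.7 pos [ 0.1649 -0.5237  0.2851] tool d [ 0.3011 -0.1242  0.2024] |d| 0.384 rv [-0.0011 -0.0027 -0.0039] F [ 0.  -1.   0.1] w 0.0939 gf 0.0
after turn d [ 0.3021 -0.1233  0.2015]
```

```bash
echo '{"steps":[[0.03, -0.0124, 0.02, 0, 0, 0], [0.03, -0.0124, 0.02, 0, 0, 0], [0.03, -0.0124, 0.02, 0, 0, 0], [0.03, -0.0124, 0.02, 0, 0, 0], [0.03, -0.0124, 0.02, 0, 0, 0], [0.03, -0.0124, 0.02, 0, 0, 0], [0.03, -0.0124, 0.02, 0, 0, 0], [0.03, -0.0124, 0.02, 0, 0, 0], [0.03, -0.0124, 0.02, 0, 0, 0], [0, 0, 0, 0, 0, 0]]}' | python3 shift.py; python3 - <<'E'
from go import *
delta(*grip(.0))
for n in("top","wrist"):
    c=ctrl.camera(n); cv2.imwrite(f"pics/{n}1.png",c["pixels"])
    if n=="wrist": np.savez("pics/wrist1.npz",**c)
E
```

```text
time_s: 1.7
ee_pos: [0.4638, -0.3449, 0.2944]
eef_rot: [3.139, -0.609, 0.214]
force: [-0.3, -0.8, -0.6]
grip_width: 0.0938
grip_force: 0.0
t 1.7 pos [ 0.4638 -0.3449  0.2944] tool d [ 0.0274 -0.0092  0.1202] |d| 0.124 rv [-0.0014  0.0019  0.0062] F [-0.3 -0.8 -0.6] w 0.0938 gf 0.0
after turn d [ 0.0271 -0.0095  0.1203]
```

View pics/wrist1.png

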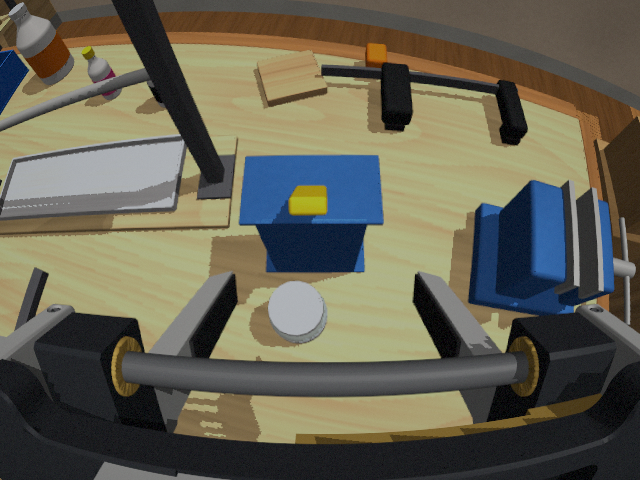

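The wrist view shows the handle tip face at about (308,207), in line between the fingers. I'll compare that with the prediction.

```bash
python3 - <<'E'
from go import *
c=load("wrist1");E=c["extrinsics"]
def pf(p):
    q=E[:3,:3].T@(p-E[:3,3]); q=np.array([q[0],-q[1],-q[2]]); th=np.arctan2(np.hypot(*q[:2]),q[2]); u=q[:2]/np.hypot(*q[:2])
    return np.array([c["cx"],c["cy"]])+c["fx"]*th*u
print("tip",pf(cw((-.061,0,.227))),"plate",[pf(cw((*l,.168))).round(1).tolist() for l in loc])
E
```

```text
tip [309.37343747 210.04560835] plate [[247.0, 158.0], [380.8, 158.1], [385.5, 227.2], [239.6, 226.5]]
```

Agreement is within about 2 mm, so I'm approaching.

```bash
echo '{"steps":[[0.009, -0.003, 0, 0, 0, 0.006], [0.009, -0.003, 0, 0, 0, 0], [0.009, -0.003, 0.01, 0, 0, 0], [0, 0, 0.02, 0, 0, 0], [0, 0, 0.02, 0, 0, 0], [0, 0, 0.02, 0, 0, 0], [0, 0, 0.02, 0, 0, 0], [0, 0, 0.02, 0, 0, 0], [0, 0, 0.01, 0, 0, 0], [0, 0, 0, 0, 0, 0]]}' | python3 shift.py; python3 -c "
from go import *
delta(*grip())"
```

```text
time_s: 2.8
ee_pos: [0.5484, -0.3198, 0.21]
eef_rot: [-3.136, -0.609, 0.2]
force: [-0.8, -0.2, 0.1]
grip_width: 0.0941
grip_force: 0.0
t 2.8 pos [ 0.5484 -0.3198  0.21  ] tool d [ 0.0035 -0.0023  0.0006] |d| 0.004 rv [-0.0017  0.0014 -0.0057] F [-0.8 -0.2  0.1] w 0.0941 gf 0.0
after turn d [ 0.0035 -0.0023  0.0006]
```

```bash
echo '{"steps":[[0.0035, -0.0023, 0, 0, 0, -0.004], [0, 0, 0, 0, 0, 0]]}' | python3 shift.py; echo '{"steps":[[0, 0, 0, 0, 0, 0], [0, 0, 0, 0, 0, 0], [0, 0, 0, 0, 0, 0], [0, 0, 0, 0, 0, 0], [0, 0, 0, 0, 0, 0], [0, 0, 0, 0, 0, 0], [0, 0, 0, 0, 0, 0], [0, 0, 0, 0, 0, 0], [0, 0, 0, 0, 0, 0], [0, 0, 0, 0, 0, 0]]}' | python3 shift.py 0.02 45; python3 -c "
from go import *
delta(*grip())"
```

```text
time_s: 3.0
ee_pos: [0.5507, -0.3177, 0.2146]
eef_rot: [3.141, -0.612, 0.206]
force: [-0.4, 0.5, -0.6]
grip_width: 0.0938
grip_force: 0.0
time_s: 4.0
ee_pos: [0.5503, -0.3175, 0.2129]
eef_rot: [-3.14, -0.61, 0.205]
force: [-0.3, -0.3, -1.2]
grip_width: 0.0275
grip_force: 45.0
t 4.0 pos [ 0.5503 -0.3175  0.2129] tool d [-0.0001 -0.0005  0.0017] |d| 0.002 rv [-0.0004  0.0007 -0.0014] F [-0.3 -0.3 -1.2] w 0.0275 gf 45.0
after turn d [-0.0001 -0.0005  0.0017]
```

```bash
echo '{"steps":[[0.004, 0, -0.0057, 0, 0, 0], [0.008, 0, -0.0115, 0, 0, 0], [0.008, 0, -0.0115, 0, 0, 0], [0.008, 0, -0.0115, 0, 0, 0], [0.008, 0, -0.0115, 0, 0, 0], [0.01, 0, -0.0143, 0, 0, 0], [0.01, 0, -0.0143, 0, 0, 0], [0.01, 0, -0.0143, 0, 0, 0], [0.01, 0, -0.0143, 0, 0, 0], [0.005, 0, -0.007, 0, 0, 0]]}' | python3 shift.py; cat >> go.py <<'E'
# seat of the carrier relative to the grip point, carrier axes -> TCP target for seat at rail point
def place(x,y,up=0):
    RC=Ro.from_euler('z',ry)*Ro.from_euler('x',-np.radians(7)); R=tool_r()
    seat=rw((x,y,.2-.1228*y+up))
    g=seat+RC.apply([-.049,0,.209-.118]); return g-R.apply([0,0,.003]),R
E
python3 - <<'E'
from go import *
delta(*place(-.2,-.3,.03)); delta(*place(-.2,-.09,.03)); delta(*place(0,-.09,.03))
for n in("top","scene"):
    c=ctrl.camera(n); cv2.imwrite(f"pics/{n}2.png",c["pixels"]); np.savez(f"pics/{n}2.npz",**c)
t=cv2.imread("pics/scene2.png")
cv2.imwrite("pics/c2.png",np.hstack([cv2.resize(cv2.imread("pics/top2.png")[140:290,380:530],(400,400)),cv2.resize(t[170:320,110:260],(400,400))]))
E
```

```text
time_s: 5.0
ee_pos: [0.5504, -0.3178, 0.3572]
eef_rot: [3.14, -0.612, 0.206]
force: [-0.3, 0.4, -3.0]
grip_width: 0.0276
grip_force: 45.0
t 5.0 pos [ 0.5504 -0.3178  0.3572] tool d [-0.0916 -0.0967 -0.0674] |d| 0.149 rv [-0.0853  0.0003 -0.0891] F [-0.3  0.4 -3. ] w 0.0276 gf 45.0
after turn d [-0.0828 -0.0984 -0.0757]
t 5.0 pos [ 0.5504 -0.3178  0.3572] tool d [-0.1103 -0.3067 -0.0494] |d| 0.33 rv [-0.0853  0.0003 -0.0891] F [-0.3  0.4 -3. ] w 0.0276 gf 45.0
after turn d [-0.0828 -0.31   -0.0757]
t 5.0 pos [ 0.5504 -0.3178  0.3572] tool d [ 0.0533 -0.3115  0.0655] |d| 0.323 rv [-0.0853  0.0003 -0.0891] F [-0.3  0.4 -3. ] w 0.0276 gf 45.0
after turn d [ 0.081 -0.31   0.039]
```

View pics/c2.png

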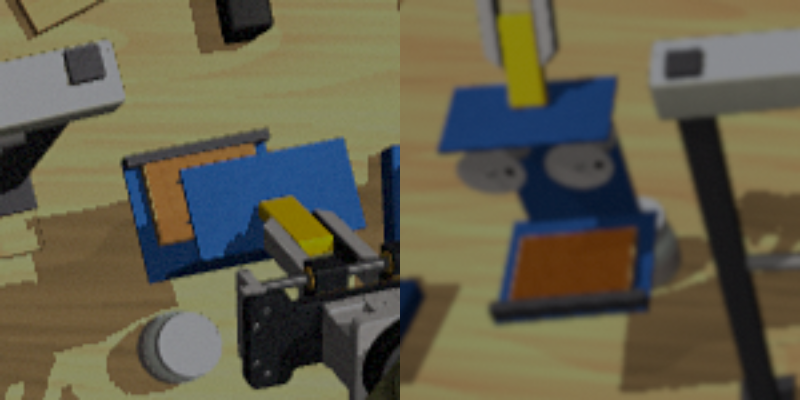

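```bash
echo '{"steps":[[0, 0, 0, -0.028, 0, -0.03], [0, 0, 0, -0.028, 0, -0.03], [-0.01, 0, -0.009, -0.028, 0, -0.03], [-0.012, 0, -0.011, 0, 0, 0], [-0.012, 0, -0.011, 0, 0, 0], [-0.012, 0, -0.011, 0, 0, 0], [-0.012, -0.01, -0.011, 0, 0, 0], [-0.012, -0.02, -0.011, 0, 0, 0], [-0.012, -0.03, -0.011, 0, 0, 0], [0, -0.03, 0, 0, 0, 0]]}' | python3 shift.py; echo '{"steps":[[0, -0.03, 0, 0, 0, 0], [0, -0.03, 0, 0, 0, 0], [0, -0.03, 0, 0, 0, 0], [0, -0.03, 0, 0, 0, 0], [0, -0.03, 0, 0, 0, 0], [0, -0.03, 0, 0, 0, 0], [0, -0.02, 0, 0, 0, 0], [0, -0.01, 0, 0, 0, 0], [0, -0.01, 0, 0, 0, 0], [0, 0, 0, 0, 0, 0]]}' | python3 shift.py;python3 - <<'E'
from go import *
delta(*place(-.2,-.09,.03)); delta(*place(0,-.09,.03))
ims=[]
for n,(u,v) in(("top",(330,250)),("scene",(280,200))):
    c=ctrl.camera(n); np.savez(f"pics/{n}3.npz",**c); ims.append(cv2.resize(c["pixels"][v-100:v+100,u-100:u+100],(400,400)))
cv2.imwrite("pics/c3.png",np.hstack(ims))
E
```

```text
time_s: 6.1
ee_pos: [0.4201, -0.2542, 0.3584]
eef_rot: [2.996, -0.604, 0.312]
force: [0.6, -1.1, -2.1]
grip_width: 0.0276
grip_force: 45.0
time_s: 7.1
ee_pos: [0.3715, -0.0411, 0.3321]
eef_rot: [2.997, -0.604, 0.315]
force: [0.3, -0.6, -2.7]
grip_width: 0.0274
grip_force: 45.0
t 7.1 pos [ 0.3715 -0.0411  0.3321] tool d [ 0.0009  0.0009 -0.0013] |d| 0.002 rv [-0.0038  0.0013  0.0002] F [ 0.3 -0.6 -2.7] w 0.0274 gf 45.0
after turn d [ 0.0009  0.0009 -0.0013]
t 7.1 pos [ 0.3715 -0.0411  0.3321] tool d [0.1649 0.0013 0.1132] |d| 0.2 rv [-0.0038  0.0013  0.0002] F [ 0.3 -0.6 -2.7] w 0.0274 gf 45.0
after turn d [0.1647 0.0009 0.1134]
```

View pics/c3.png

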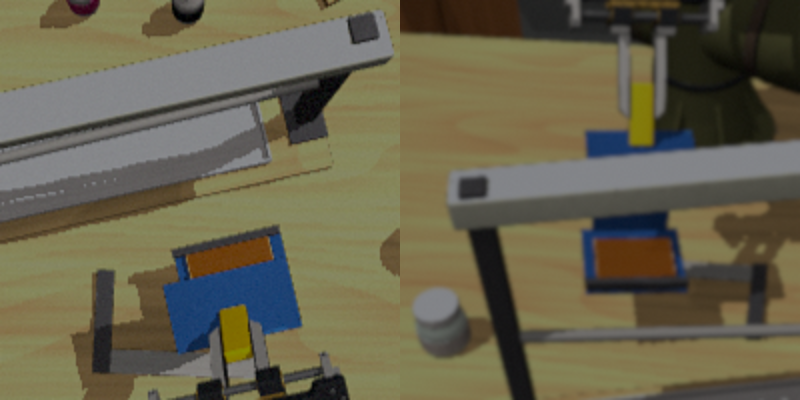

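The carrier is held upright in front of the rail. Plate corners in the top view crop are at (165,285), (285,262), (301,326) and (180,352). I'll check them against the model.

```bash
python3 - <<'E'
from go import *
o=ctrl.get_obs();Rt=Ro.from_euler('xyz',o["eef_rot"])
RC=Rt*(Ro.from_euler('y',-np.radians(35))*Ro.from_euler('x',np.pi)).inv()
O=o["ee_pos"]+Rt.apply([0,0,.003])-RC.apply([-.049,0,.209])
for n,(u,v) in(("top",(230,150)),("scene",(180,100))):
    c=load(n+"3")
    q=lambda L:[((proj(c,O+RC.apply(l))-(u,v))*2).round(0).tolist() for l in L]
    print(n,"plate",q([(*l,.168) for l in loc]),"lip",q([(.062,.064,.021),(.062,-.064,.021)]))
    print("tube",[((proj(c,rw((0,y,.207-.1228*y)))-(u,v))*2).round(0).tolist() for y in(-.2,-.09,0,.1)], "lamp near top edge",[((proj(c,rw((-.03,y,.435)))-(u,v))*2).round(0).tolist() for y in(-.2,.1)])
E
```

```text
top plate [[160.0, 285.0], [284.0, 257.0], [300.0, 327.0], [176.0, 355.0]] lip [[169.0, 249.0], [276.0, 224.0]]
tube [[286.0, 88.0], [187.0, 112.0], [108.0, 131.0], [21.0, 153.0]] lamp near top edge [[319.0, 73.0], [-14.0, 146.0]]
scene plate [[297.0, 166.0], [186.0, 166.0], [183.0, 127.0], [289.0, 128.0]] lip [[287.0, 279.0], [184.0, 281.0]]
tube [[150.0, 330.0], [255.0, 327.0], [339.0, 325.0], [428.0, 323.0]] lamp near top edge [[123.0, 160.0], [451.0, 131.0]]
```

```bash
echo '{"steps":[[0.0165, 0, 0.0113, 0, 0, 0], [0.0165, 0, 0.0113, 0, 0, 0], [0.0165, 0, 0.0113, 0, 0, 0], [0.0165, 0, 0.0113, 0, 0, 0], [0.0165, 0, 0.0113, 0, 0, 0], [0.0165, 0, 0.0113, 0, 0, 0], [0.0165, 0, 0.0113, 0, 0, 0], [0.0165, 0, 0.0113, 0, 0, 0], [0.0165, 0, 0.0113, 0, 0, 0], [0.0165, 0.001, 0.0113, 0, 0, 0]]}' | python3 shift.py; echo '{"steps":[[0, 0, 0, 0, 0, 0]]}' | python3 shift.py; python3 - <<'E'
from go import *
delta(*place(0,-.09,.03)); delta(*place(0,-.09,0))
ims=[]
for n,(u,v) in(("top",(330,210)),("scene",(290,230))):
    c=ctrl.camera(n); np.savez(f"pics/{n}4.npz",**c); ims.append(cv2.resize(c["pixels"][v-80:v+80,u-80:u+80],(400,400)))
cv2.imwrite("pics/c4.png",np.hstack(ims))
E
```

```text
time_s: 8.2
ee_pos: [0.5679, 0.0026, 0.3334]
eef_rot: [2.997, -0.603, 0.313]
force: [0.1, 0.3, -2.4]
grip_width: 0.0278
grip_force: 45.0
time_s: 8.3
ee_pos: [0.5683, 0.0027, 0.333]
eef_rot: [2.997, -0.603, 0.313]
force: [-0.3, -0.0, -3.6]
grip_width: 0.0281
grip_force: 45.0
t 8.3 pos [0.5683 0.0027 0.333 ] tool d [-0.0007 -0.0013 -0.0017] |d| 0.002 rv [-0.0035  0.0033 -0.001 ] F [-0.3 -0.  -3.6] w 0.0281 gf 45.0
after turn d [-0.0007 -0.0013 -0.0017]
t 8.3 pos [0.5683 0.0027 0.333 ] tool d [-0.0177 -0.0049  0.0228] |d| 0.029 rv [-0.0035  0.0033 -0.001 ] F [-0.3 -0.  -3.6] w 0.0281 gf 45.0
after turn d [-0.0178 -0.005   0.0227]
```

View pics/c4.png

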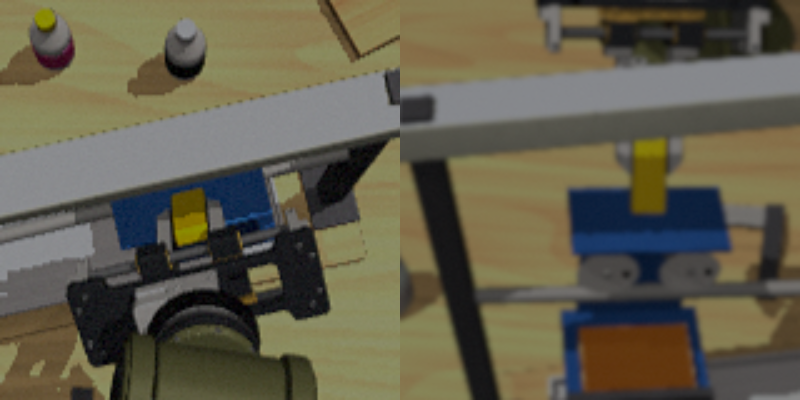

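The wheels are above the tube and the sample is below it. I'm lowering to just above contact.

```bash
echo '{"steps":[[-0.003, -0.0006, 0.004, 0, 0, 0], [-0.003, -0.0006, 0.004, 0, 0, 0], [-0.003, -0.0006, 0.004, 0, 0, 0], [-0.003, -0.0006, 0.004, 0, 0, 0], [-0.0015, -0.0004, 0.002, 0, 0, 0], [0, 0, 0, 0, 0, 0]]}' | python3 shift.py; echo '{"steps":[[-0.0012, -0.0002, 0.0016, 0, 0, 0], [0, 0, 0, 0, 0, 0]]}' | python3 shift.py; echo '{"steps":[[-0.0012, -0.0002, 0.0016, 0, 0, 0], [0, 0, 0, 0, 0, 0]]}' | python3 shift.py; echo '{"steps":[[-0.0012, -0.0002, 0.0016, 0, 0, 0], [0, 0, 0, 0, 0, 0]]}' | python3 shift.py; python3 -c "
from go import *
delta(*place(0,-.09,0))"
```

```text
time_s: 9.0
ee_pos: [0.5661, 0.0034, 0.3109]
eef_rot: [2.996, -0.604, 0.314]
force: [0.4, 0.5, -2.2]
grip_width: 0.0279
grip_force: 45.0
time_s: 9.2
ee_pos: [0.5662, 0.0033, 0.3092]
eef_rot: [2.996, -0.604, 0.314]
force: [0.2, 0.6, -3.0]
grip_width: 0.0274
grip_force: 45.0
time_s: 9.4
ee_pos: [0.5661, 0.0033, 0.307]
eef_rot: [2.996, -0.604, 0.314]
force: [0.6, 0.5, -3.0]
grip_width: 0.0281
grip_force: 45.0
time_s: 9.6
ee_pos: [0.5662, 0.0032, 0.3055]
eef_rot: [2.996, -0.605, 0.314]
force: [0.4, -1.1, -1.8]
grip_width: 0.0277
grip_force: 45.0
t 9.6 pos [0.5662 0.0032 0.3055] tool d [-0.0006 -0.0007  0.0015] |d| 0.002 rv [-0.0029  0.0009  0.    ] F [ 0.4 -1.1 -1.8] w 0.0277 gf 45.0
after turn d [-0.0006 -0.0007  0.0015]
```

```bash
for i in 1 2 3; do echo '{"steps":[[-0.0009, -0.0002, 0.0012, 0, 0, 0], [0, 0, 0, 0, 0, 0]]}' | python3 shift.py | grep -E "time|pos|force"; done
```

```text
time_s: 9.8
ee_pos: [0.5664, 0.0032, 0.3051]
force: [-4.2, -0.1, 5.8]
grip_force: 45.0
time_s: 10.0
ee_pos: [0.5667, 0.0032, 0.3048]
force: [-6.2, 0.2, 10.9]
grip_force: 45.0
time_s: 10.2
ee_pos: [0.5669, 0.0032, 0.3045]
force: [-10.0, 0.4, 17.4]
grip_force: 45.0
```

The wheels are seated and carrying load. I'll ease off the surplus force, then open slightly and draw back along the handle.

```bash
echo '{"steps":[[0.0016, 0.0003, -0.0022, 0, 0, 0], [0, 0, 0, 0, 0, 0]]}' | python3 shift.py | grep -E "time|pos|force"; echo '{"steps":[[0, 0, 0, 0, 0, 0], [0, 0, 0, 0, 0, 0], [0, 0, -0.01, 0, 0, 0], [0, 0, -0.03, 0, 0, 0], [0, 0, -0.04, 0, 0, 0], [0, 0, -0.04, 0, 0, 0], [0, 0, -0.04, 0, 0, 0], [0, 0, -0.02, 0, 0, 0]]}' | python3 shift.py 0.05; python3 - <<'E'
from go import *
ims=[]
for n,(u,v) in(("top",(290,210)),("scene",(340,230))):
    c=ctrl.camera(n); np.savez(f"pics/{n}5.npz",**c); ims.append(cv2.resize(c["pixels"][v-120:v+120,u-120:u+120],(400,400)))
cv2.imwrite("pics/c5.png",np.hstack(ims))
E
```

```text
time_s: 10.4
ee_pos: [0.5664, 0.0032, 0.3049]
force: [-4.7, 0.8, 8.8]
grip_force: 45.0
time_s: 11.2
ee_pos: [0.4599, -0.0032, 0.4538]
eef_rot: [2.994, -0.608, 0.316]
force: [-0.7, -0.6, -0.6]
grip_width: 0.0502
grip_force: 0.0
```

View pics/c5.png

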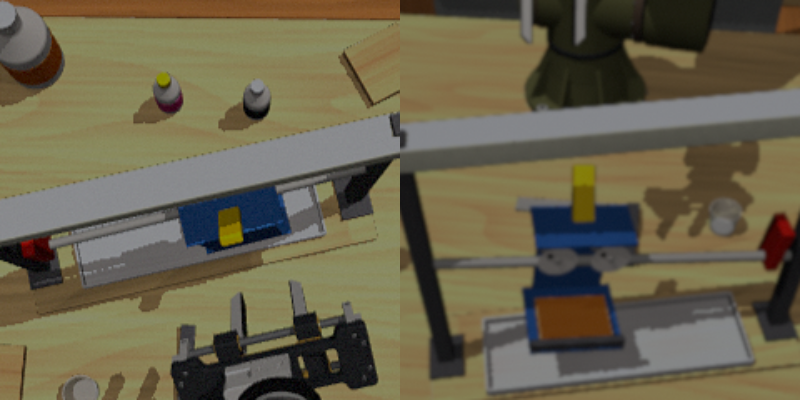

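The carrier is free and rolling on both wheels, and the hand is clear. I'll wait for it to reach the stop.

```bash
for i in 1 2 3 4; do echo '{"steps":[[0, 0, 0, 0, 0, 0], [0, 0, 0, 0, 0, 0], [0, 0, 0, 0, 0, 0], [0, 0, 0, 0, 0, 0], [0, 0, 0, 0, 0, 0], [0, 0, 0, 0, 0, 0], [0, 0, 0, 0, 0, 0], [0, 0, 0, 0, 0, 0], [0, 0, 0, 0, 0, 0], [0, 0, 0, 0, 0, 0]]}' | python3 shift.py >/dev/null; done; python3 - <<'E'
from go import *
ims=[]
for n,(u,v) in(("top",(270,210)),("scene",(380,230))):
    c=ctrl.camera(n); ims.append(cv2.resize(c["pixels"][v-120:v+120,u-120:u+120],(400,400)))
    m=cv2.inRange(cv2.cvtColor(c["pixels"],cv2.COLOR_BGR2HSV),(22,150,90),(35,255,255))
    k,l,st,ce=cv2.connectedComponentsWithStats(m); print(n,[ce[i].round(1).tolist() for i in range(1,k) if st[i,4]>100])
    c2=ctrl.camera(n); print("moving px",(np.abs(c2["pixels"].astype(int)-c["pixels"]).max(2)>60).sum())
    RC=Ro.from_euler('z',ry)*Ro.from_euler('x',-np.radians(7))
    print("expected handle mid at stop",proj(c,rw((0,.13,.184))+RC.apply([-.0405,0,.08])).round(1))
cv2.imwrite("pics/c6.png",np.hstack(ims))
E
```

```text
top [[219.1, 249.1]]
moving px 0
expected handle mid at stop [220.6 244.5]
scene [[414.4, 222.1]]
moving px 0
expected handle mid at stop [411.5 224.8]
```

View pics/c6.png

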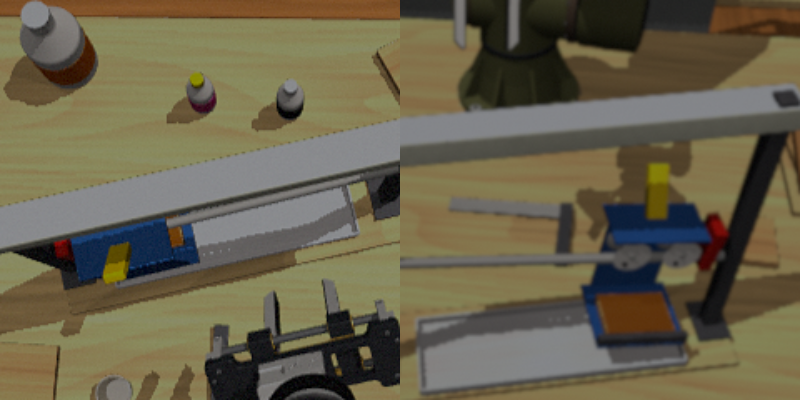

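The carrier rests against the red stop on both wheels and nothing is moving, so I'm handing in.

```bash
python3 -c "
from station import ctrl
print(ctrl.hand_in())"
```

```text
the job is handed in; nothing more can be done
None
```

I set the carrier on the load half of the rail and let it go; it rolled down and came to rest against the red stop with the hand clear, nothing else on the bench was touched as far as the images show, and I handed the job in about 15 s into the 51 s limit (hand-in returned no verdict).

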